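# Tighten a blower's lock ring with a pin spanner

### The job

Tighten the brass lock ring on top of the blower: draw the pin spanner out of the wire tunnel by its tail, seat both prongs fully down in the ring's two holes, and only then turn the ring with it, clockwise seen from above, right up to its stop. The tail has to swing in under the yellow strap, so you will need to set the spanner down and take it anew by its red block. Leave it seated upright in the ring and let go; never push the ring with the gripper itself, and leave the other things on the bench where they are.

Things in the scene. Friction and masses are not known exactly. Their poses are not given: they have to be found in the camera images.
- spanner_grip (a point): Pin spanner (steel head, light bar, 0.2 kg, balancing near its block). This point: centre of its red grip block, 22 x 22 mm, 34 mm tall, 36 mm above the prong tips. Axes: x along the bar to the tail, y along the line of the two prongs, z up. The block stands on the head plate, 30 mm (x) by 46 mm (y), which spans 9 to 19 mm above the prong tips.
- spanner_tail (a point): Place to grip the spanner's bar near its tail, 88 mm in +x from the block's axis, 14 mm above the prong tips; same axes. The bar is 14 mm wide, 10 mm high, level with the head plate, and ends at 110 mm. A heel under it at 100 mm reaches down as far as the prong tips, so the spanner lies level on the bench, prongs down. At the start the tail sticks about 60 mm out of the tunnel.
- prong_a (a point): Tip of the spanner's prong on its +y side, 16 mm from the block's axis. Prongs are 8 mm in diameter and stand 9 mm out of the head plate. Same axes as the spanner.
- prong_b (a point): Tip of the other prong, on the -y side, 16 mm from the block's axis. Same axes.
- prongs_mid (a point): Midway between the two prong tips, straight below the red block. Same axes as the spanner.
- tunnel: Fixed blue tool tunnel, origin at the centre of its underside on the bench: 84 mm deep (x), 138 mm wide (y), 74 mm high, walls 6 mm. Steel rods across its top (undersides 68 mm up) bar any grasp from above. Open at the front (-x, towards the robot) and back. The spanner stands in it on the bench, prongs down, head near the middle, tail out of the front.
- blower: Fixed blower, origin on the bench on the axis of wheel and ring. Flange 92 mm in radius, white cage wheel 72 mm in radius and 62 mm high, lock ring on top, its face at 86 mm. On its +x side a black plug block, 74 to 98 mm out, 64 mm wide (y), 112 mm high: the spanner's bar cannot lie across it, so the tail must start on the -x side.
- strap (a point): Yellow strap fixed to the blower: centre of the underside of its plate, 101 mm from the blower's axis on roughly its +y side and 110 mm above the bench. The plate reaches from 72 to 130 mm out, is 70 mm wide and 6 mm thick, on an upright 118 mm out. A seated spanner's bar (86 to 96 mm up) swings in under it; a gripper on the tail cannot.
- ring_seat (a point): On the lock ring's axis, 9 mm below its upper face: where prongs_mid lies when the spanner is fully seated, head plate resting on the ring. Its y axis runs from hole_b to hole_a, z up; it turns with the ring. At joint 0 its axes are the blower's. With the tail on the blower's -x side, prong_a goes into hole_b and prong_b into hole_a.
- hole_a (a point): Mouth of one of the ring's two holes, 16 mm from the ring's axis, in its upper face; 10.5 mm wide, 12 mm deep, chamfered.
- hole_b (a point): Mouth of the other hole, opposite, 16 mm from the axis; same size.
- lockring (a joint): Turn of the brass lock ring (62 mm across) in rad, growing clockwise seen from above; 0 at the loose end, 1.45 at the stop. It starts between 0 and 0.35, needs about 0.2 N m, lags a turned spanner by some 0.08 rad (play of prongs in holes) and stays where it is left.
- spare_wheel: Loose black cage fan wheel, 144 mm across, 62 mm tall; origin under its centre. To be left alone.
- screw_jar: Loose glass jar with red lid, 56 mm across, 75 mm tall; origin under its centre. To be left alone.
- motor: Loose dark steel motor standing upright, 60 mm across, 85 mm tall with its shaft; origin under its centre. To be left alone.
- driver: Loose screwdriver lying on the bench along its x, about 200 mm long. To be left alone.
- brush: Loose cleaning brush lying on the bench along its x, about 200 mm long. To be left alone.
- bearing: Loose steel bearing lying flat near the spanner's tail, 42 mm across, 14 mm high; origin under its centre. To be left alone.
- bush: Loose copper bush standing near the blower, 28 mm across, 30 mm tall; origin under its centre. To be left alone.
There are look-alikes about, which are no part of the job. What is shaped like the part that bears spanner_grip but purple is not meant.

How it is judged:
By the outcome, as a careful person would: the job done as asked, in the order asked, and still so for the second after the job is handed in, with the robot touching nothing.
It also fails if it takes over 56 s, if anything falls off the work surface, if the arm or the gripper's body presses on something with over 40 N, if the wrist force passes 120 N, or if a joint passes its speed limit or range.

### The arm

A 6-joint arm with a two-finger parallel gripper is mounted at the origin on the work surface. World frame = base frame: x ahead of the robot, y to its left, z up, the work surface at z = 0. Lengths are in m, angles in rad, forces in N, time in s.
With the tool pointing down it reaches from about 0.35 to 0.85 m from the base axis. Payload 8.1 kg.
Tool frame: the origin (TCP) lies between the finger pads; the fingertips stand 22 mm ahead of it and the grasp point (between the pads) lies 3 mm ahead of it; z points along the fingers, x is the direction in which the jaws open and shut, and the axes are right-handed (so a half turn about z gives the same grasp; the last joint's range is limited). The gripper opens to 93 mm and grips with 3 to 60 N. Pads are 15 mm wide; open, the fingers measure 128 mm over their backs; the gripper's body (75 mm by 188 mm) begins 65 mm behind the grasp point.
Start: joints at [-1.429, 0.13, 1.488, -0, 1.523, -0.085], TCP at [0.135, -0.585, 0.241] pointing down, gripper open.
Joint ranges: [-2.96, 2.96], [-0.89, 2.26], [0.02, 2.5], [-1.34, 4.48], [0, 2.73], [-2.66, 2.66]. Speed limits (rad/s): [2.39, 2.39, 2.79, 3.14, 3.14, 3.14].

### API

Orientations are given as a unit quaternion [x, y, z, w].
In Python, from workcell import sensors, optics, job gives the robot as it stands.
- The arm moves only by the tool jog_arm, never from a script. Its argument "series" is a list of rows, each a list of 3 entries, a list of its own where there are three numbers: the opening, from -1 (shut) to 1 (fully open), then the shift along the tool's x, y, z in units of 40 mm (1.0 is 40 mm), then the turn, a rotation vector about the tool's x, y, z in rad. In form: [[fingers, [dx, dy, dz], [rx, ry, rz]], ...]. A call has 1 to 12 rows; each row is the pose to reach, as a shift and turn from the pose measured when the call began, along the tool's axes at that moment; what a row does not reach only later rows make up. A row lasts 1/8 s, in which the tool goes at most 62.5 mm and 10.7 degrees, less where a joint would pass 70% of its speed; a pose out of reach is approached as far as the arm can. A call with a gripper value outside its range is refused whole. The fingers move at their own pace and stop on an object; the grip force is fixed at half the most. Time passes only in rows, so rows that repeat a pose let the fingers close. It gives the time, the measured TCP pose, the force and the opening at its end, in the units of the state.
- sensors.get_obs(): the state, without advancing time (a new reading comes with each control period).
- optics.snapshot(name): name is "side" or "top" or "wrist"; returns (picture, depth): 480x640x3 uint8, blue, green, red; 480x640 float32, m along the optical axis (not along the pixel's ray), 0 where there is no reading.
- optics.camera_params(name): a dict with "fx", "fy", "cx", "cy" (pixels), "R" (3x3) and "t" (3): a world point X has camera coordinates R X + t. Camera axes: x right, y down, z forward; pixel columns grow to the right and rows downward; lengths in m; the calibration is good to about 2 mm. A picture is of the moment at which its call begins: read the wrist's pose just before it. camera_params takes no time and is no camera call; for the wrist camera it gives the pose at the moment of the call.
- job.job_done(): hands the job in, once; it reports no verdict.
The state is a dict: "clock": time; "joints": joint angles; "qd": joint speeds; "joint_efforts": joint torques, N m; "tool_pos": TCP position; "tcp_rot": TCP orientation; "wrist_force": force on the tool from outside, world axes, zero at the start; "torque": the same for the moment, N m; "opening": finger opening in m.
Only numpy, scipy, OpenCV 4.12 (cv2) and the standard library are available. Lean on these libraries where they do the work, as an engineer would, in place of code of your own. Each camera call takes 0.05 s, during which the arm holds its last target.

## Working session

There is one attempt and no reset: what is moved stays moved. The work goes in short steps, Python scripts to look and compute and a tool call to move; the robot and the scene stay as the last step left them, time stands still between calls to the robot, and variables do not carry over. Pictures are saved under pics/ and viewed, and the job is handed in when it is done.

Besides the shell and the picture viewer there is one more tool, called after ">>>" by a JSON object that holds its "method" and its "body". jog_arm: Moves the arm, as the interface text tells. Its arguments: {"type":"object","properties":{"series":{"type":"array"}},"required":["series"]}

```bash
mkdir -p pics; ls
python3 - <<'E'
from workcell import sensors, optics, job
import cv2
print(sensors.get_obs())
for n in ["side","top","wrist"]:
    im,d=optics.snapshot(n); cv2.imwrite(f"pics/a_{n}.png",im)
    import numpy as np; np.save(f"pics/a_{n}.npy",d)
    p=optics.camera_params(n); print(n,p)
E
```

```text
pics
{'clock': 0.0, 'joints': array([-1.42940806e+00,  1.31130095e-01,  1.48926855e+00, -1.58823429e-05,
        1.52299743e+00, -8.53760161e-02]), 'qd': array([-0.00079965,  0.00128571,  0.00139394, -0.00039748,  0.00039283,
        0.00108123]), 'joint_efforts': array([-1.14041401e-05, -5.59847867e+01, -4.91753519e+01,  7.68774748e-02,
        3.60213860e-02, -1.35950499e-04]), 'tool_pos': array([ 0.1348516 , -0.58411128,  0.23961186]), 'tcp_rot': array([ 7.82568076e-01, -6.22564369e-01, -6.60659277e-04, -6.13737430e-04]), 'wrist_force': array([ 0.07957941,  0.19882829, -0.20595108]), 'torque': array([-0.05704152,  0.08936836,  0.0755626 ]), 'opening': 0.09289442884355352}
side {'fx': 621.5217600781574, 'fy': 621.5217600781574, 'cx': 323.55397080438814, 'cy': 239.49671356189035, 'R': array([[-0.97718658, -0.21229053,  0.00625408],
       [-0.14013213,  0.62234998, -0.77009317],
       [ 0.15959126, -0.75340111, -0.63790078]]), 't': array([0.51369221, 0.15977325, 1.56661129])}
top {'fx': 440.2892616619658, 'fy': 440.2892616619658, 'cx': 324.93695643670964, 'cy': 237.39614493339678, 'R': array([[-0.00715643, -0.99992623, -0.00981404],
       [-0.98045264,  0.00894617, -0.19655173],
       [ 0.19662503,  0.00821559, -0.98044434]]), 't': array([0.0101578 , 0.5487045 , 1.06935875])}
wrist {'fx': 423.19572670880757, 'fy': 423.19572670880757, 'cx': 318.10752537875373, 'cy': 237.05466866794256, 'R': array([[ 2.24344769e-01, -9.74509623e-01, -6.47148370e-04],
       [-9.40953664e-01, -2.16792420e-01,  2.60013938e-01],
       [-2.53526381e-01, -5.77238301e-02, -9.65604647e-01]]), 't': array([-0.59970283, -0.03118459,  0.39102113])}
```

View pics/a_top.png

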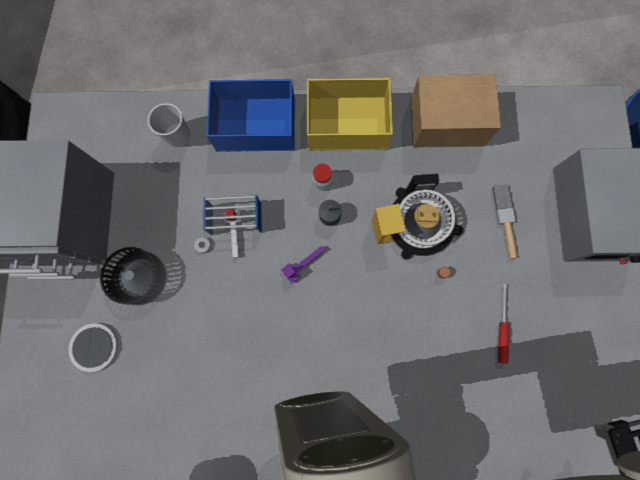

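View pics/a_side.png

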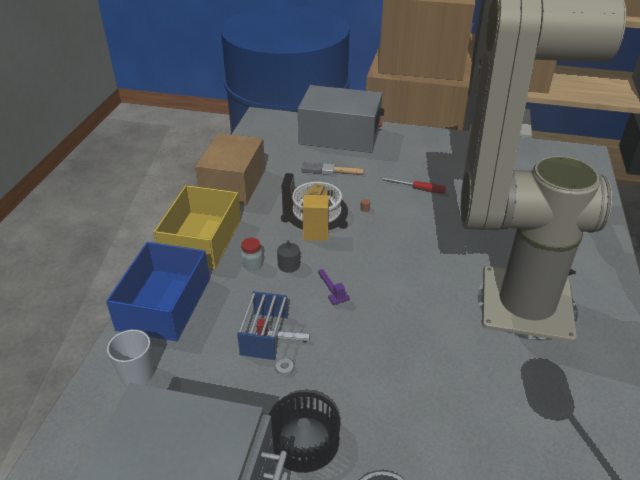

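View pics/a_wrist.png

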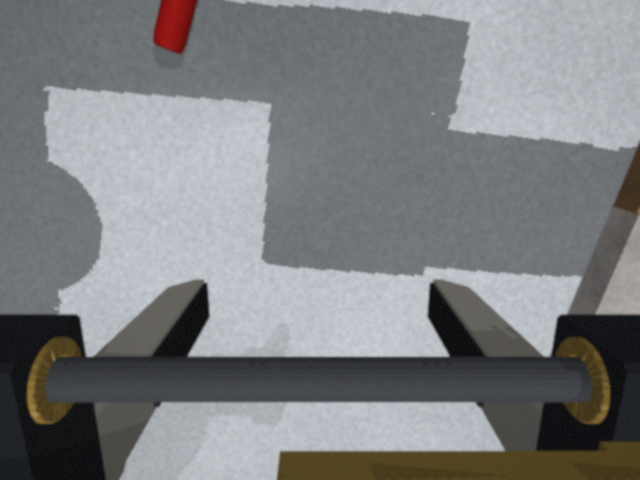

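The top view shows the tunnel at about (232,213) with the spanner's red block at (231,214) and its tail at (236,250). The bearing is at (203,244), the blower ring at (427,216), the strap at (389,224) and the purple look-alike at (300,265). Next I'll enlarge these and measure.

```bash
cat > h.py <<'E'
import numpy as np, cv2
from workcell import sensors, optics
def px2w(cam,u,v,z=None,d=None,P=None):
    P=P or optics.camera_params(cam); R=np.array(P['R']);t=np.array(P['t'])
    r=np.array([(u-P['cx'])/P['fx'],(v-P['cy'])/P['fy'],1.0])
    C=-R.T@t; w=R.T@r
    s=d if d is not None else (z-C[2])/w[2]
    return C+s*w
def w2px(cam,X,P=None):
    P=P or optics.camera_params(cam); c=np.array(P['R'])@np.array(X)+np.array(P['t'])
    return P['fx']*c[0]/c[2]+P['cx'],P['fy']*c[1]/c[2]+P['cy'],c[2]
def crop(src,out,x0,y0,w,h,s):
    im=cv2.imread(src)[y0:y0+h,x0:x0+w]
    cv2.imwrite(out,cv2.resize(im,None,fx=s,fy=s,interpolation=cv2.INTER_CUBIC))
E
python3 - <<'E'
from h import *
crop("pics/a_top.png","pics/b1.png",185,180,100,90,8)
crop("pics/a_top.png","pics/b2.png",365,165,110,120,5)
crop("pics/a_side.png","pics/b3.png",230,280,100,100,6)
crop("pics/a_side.png","pics/b4.png",270,165,110,90,7)
E
```

```text
(no output)
```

View pics/b1.png

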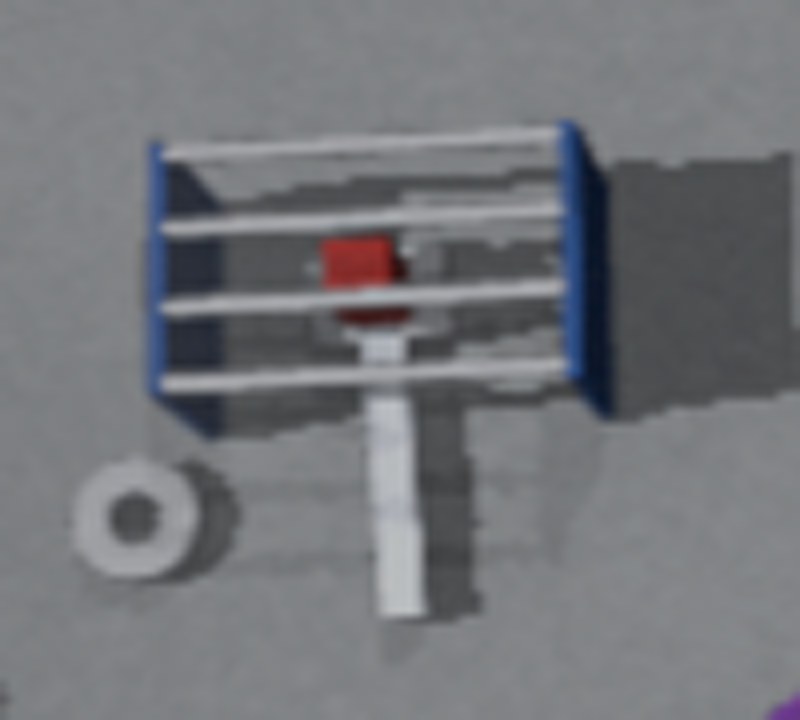

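View pics/b2.png

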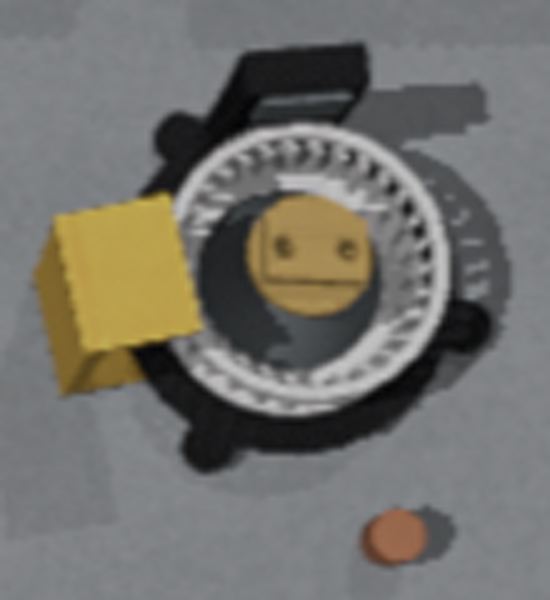

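View pics/b3.png

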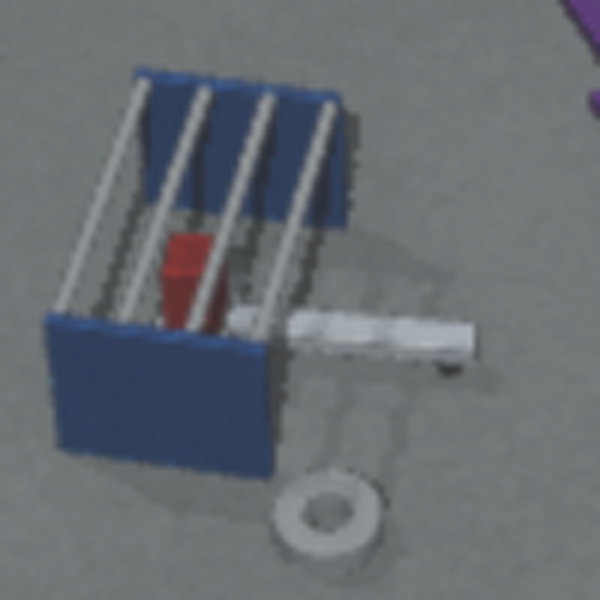

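View pics/b4.png

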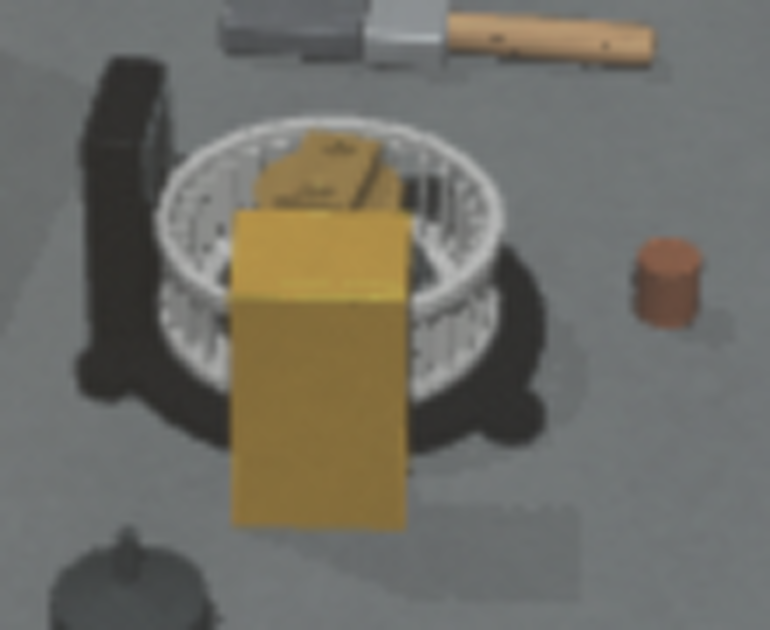

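Run:
```python
from h import *
T=lambda x,y,z,x0=185,y0=180,s=8:px2w("top",x0+(x+.5)/s-.5,y0+(y+.5)/s-.5,z=z)
np.set_printoptions(precision=4,suppress=True)
print("tail end",T(402,612,.019),"corners end",T(380,614,.019),T(426,611,.019))
print("bar near head",T(385,345,.019))
for c in [(323,238),(390,236)]: print("block back corner",T(*c,.053))
for c in [(155,143),(155,392),(567,122),(575,372)]: print("tunnel top",T(*c,.074))
print("bearing",T(136,517,.014))
S=lambda x,y,z,x0=230,y0=280,s=6:px2w("side",x0+(x+.5)/s-.5,y0+(y+.5)/s-.5,z=z)
print("side tail end top",S(474,325,.019),S(474,345,.019),"block top",S(190,247,.053))
for c in [(168,236),(213,238)]:print("side blk corner",S(*c,.053))
B=lambda x,y,z:T(x,y,z,365,165,5)
print("holes",B(283,247,.086),B(348,249,.086),"ring c",B(310,253,.086))
for c in [(55,215),(170,195),(203,332),(82,350)]: print("strap top",B(*c,.116))
for c in [(245,52),(365,45),(370,66)]: print("plug top",B(*c,.112))
print("bush",B(400,535,.03))
C=lambda x,y,z:S(x,y,z,270,165,7)
print("side strap", [C(*c,.116) for c in [(237,212),(410,212),(408,300),(232,298)]])
print("side hole?",C(340,148,.086),C(318,188,.086))
print("wheel rim px side", C(330,118,.08))
# purple
print("purple head/tail",px2w("top",290,270,z=.05),px2w("top",323,249,z=.019))
print("motor",px2w("top",330,212,z=.07),"jar",px2w("top",322,173,z=.075))
```

```text
tail end [0.5082 0.2423 0.019 ] corners end [0.5076 0.2495 0.019 ] [0.5085 0.2344 0.019 ]
bar near head [0.598  0.2509 0.019 ]
block back corner [0.6258 0.2647 0.053 ]
block back corner [0.6262 0.2429 0.053 ]
tunnel top [0.6521 0.3147 0.074 ]
tunnel top [0.5704 0.3108 0.074 ]
tunnel top [0.6577 0.1827 0.074 ]
tunnel top [0.5756 0.1782 0.074 ]
bearing [0.5415 0.3326 0.014 ]
side tail end top [0.5103 0.2368 0.019 ] [0.5079 0.2469 0.019 ] block top [0.6194 0.2513 0.053 ]
side blk corner [0.6294 0.2476 0.053 ]
side blk corner [0.6121 0.2448 0.053 ]
holes [ 0.5999 -0.2357  0.086 ] [ 0.5986 -0.2681  0.086 ] ring c [ 0.5967 -0.249   0.086 ]
strap top [ 0.6095 -0.119   0.116 ]
strap top [ 0.619  -0.1754  0.116 ]
strap top [ 0.5504 -0.1886  0.116 ]
strap top [ 0.5421 -0.13    0.116 ]
plug top [ 0.6934 -0.2162  0.112 ]
plug top [ 0.6964 -0.2759  0.112 ]
plug top [ 0.6854 -0.2778  0.112 ]
bush [ 0.4615 -0.3001  0.03  ]
side strap [array([ 0.6208, -0.172 ,  0.116 ]), array([ 0.5541, -0.1872,  0.116 ]), array([ 0.5428, -0.13  ,  0.116 ]), array([ 0.6093, -0.1163,  0.116 ])]
side hole? [ 0.6003 -0.2666  0.086 ] [ 0.6028 -0.2366  0.086 ]
wheel rim px side [ 0.6111 -0.2957  0.08  ]
purple head/tail [0.4664 0.0946 0.05  ] [0.5249 0.0113 0.019 ]
motor [ 0.6115 -0.0078  0.07  ] jar [0.7142 0.0119 0.075 ]
```

```bash
cat >> h.py <<'E'
from scipy.spatial.transform import Rotation as Ro
np.set_printoptions(precision=4,suppress=True)
def goal(p,psi,nrows=1,o=None):
    """p world TCP, psi deg of tool x, tool down; prints shift/turn in call units"""
    o=o or sensors.get_obs(); R0=Ro.from_quat(o['tcp_rot']).as_matrix()
    c,s=np.cos(np.radians(psi)),np.sin(np.radians(psi))
    G=np.array([[c,s,0],[s,-c,0],[0,0,-1.]])
    d=R0.T@(np.array(p)-o['tool_pos'])/.04
    r=Ro.from_matrix(R0.T@G).as_rotvec()
    print(p,psi,"shift",d.round(3),"turn",r.round(3),"rows>=",np.linalg.norm(d)*40/62.5,np.degrees(np.linalg.norm(r))/10.7)
def st():
    o=sensors.get_obs();R=Ro.from_quat(o['tcp_rot']).as_matrix()
    print("t",round(o['clock'],3),"tcp",o['tool_pos'],"psi",np.degrees(np.arctan2(R[1,0],R[0,0])).round(2),"z",R[:,2],"open",round(o['opening'],4),"F",o['wrist_force'],"T",o['torque'],"j",o['joints'])
E
python3 - <<'E'
from h import *
st()
P=optics.camera_params("wrist");R=P['R'];C=-R.T@P['t'];o=sensors.get_obs()
Rt=Ro.from_quat(o['tcp_rot']).as_matrix()
print("cam in tool",Rt.T@(C-o['tool_pos']), Rt.T@R.T)
# view TCP so that ring is at image px (320,150)
goal([.52,-.24,.26],-84.5)
goal([.529,.243,.12],-84.5)
E
```

```text
t 0.15 tcp [ 0.1349 -0.5842  0.2398] psi -77.0 z [-0.0002  0.0014 -1.    ] open 0.0933 F [-0.5317 -0.2673 -0.3283] T [-0.0238  0.0377 -0.0142] j [-1.4294  0.131   1.489  -0.      1.523  -0.0854]
cam in tool [ 0.0002 -0.0712 -0.1455] [[ 1.     -0.0007  0.0006]
 [ 0.0006  0.9656  0.2601]
 [-0.0008 -0.2601  0.9656]]
[0.52, -0.24, 0.26] -84.5 shift [ -6.221 -11.317  -0.494] turn [-0.     0.001  0.131] rows>= 8.27090753343813 0.700624935252423
[0.529, 0.243, 0.12] -84.5 shift [-17.931 -14.251   3.023] turn [-0.     0.001  0.131] rows>= 14.785880113528357 0.700624935252423
```

Run:
```python
from h import *
goal([.61,-.24,.23],-84.5)
goal([.45,-.42,.24],-84.5)
```

```text
[0.61, -0.24, 0.23] -84.5 shift [ -5.714 -13.509   0.255] turn [-0.     0.001  0.131] rows>= 9.388725793373082 0.700624935252423
[0.45, -0.42, 0.24] -84.5 shift [-2.229 -8.6   -0.001] turn [-0.     0.001  0.131] rows>= 5.685558295547235 0.700624935252423
```

>>> {"method": "jog_arm", "body": {"series": [[0, [-2.2, -8.6, 0], [0, 0, 0.13]], [0, [-2.2, -8.6, 0], [0, 0, 0.13]], [0, [-2.2, -8.6, 0], [0, 0, 0.13]], [0, [-2.2, -8.6, 0], [0, 0, 0.13]], [0, [-2.2, -8.6, 0], [0, 0, 0.13]], [0, [-5.7, -13.5, 0.25], [0, 0, 0.13]], [0, [-5.7, -13.5, 0.25], [0, 0, 0.13]], [0, [-5.7, -13.5, 0.25], [0, 0, 0.13]], [0, [-5.7, -13.5, 0.25], [0, 0, 0.13]], [0, [-5.7, -13.5, 0.25], [0, 0, 0.13]], [0, [-5.7, -13.5, 0.25], [0, 0, 0.13]]]}}

```text
clock: 1.52
tool_pos: [0.6108, -0.2382, 0.2293]
tcp_rot: [0.742, -0.671, -0.001, -0.0]
wrist_force: [0.5, -0.9, 0.6]
opening: 0.0463
```

Run:
```python
from h import *
st()
import pickle
P=optics.camera_params("wrist"); im,d=optics.snapshot("wrist")
cv2.imwrite("pics/c_wrist.png",im); np.save("pics/c_wrist.npy",d); pickle.dump(P,open("pics/c_P.pkl","wb"))
```

```text
t 1.525 tcp [ 0.6108 -0.2382  0.2293] psi -84.25 z [-0.0012  0.0023 -1.    ] open 0.0463 F [ 0.496  -0.8613  0.5854] T [-0.0032  0.0261 -0.0171] j [-0.4509  0.2869  1.3306  0.0016  1.5262  1.0195]
```

View pics/c_wrist.png

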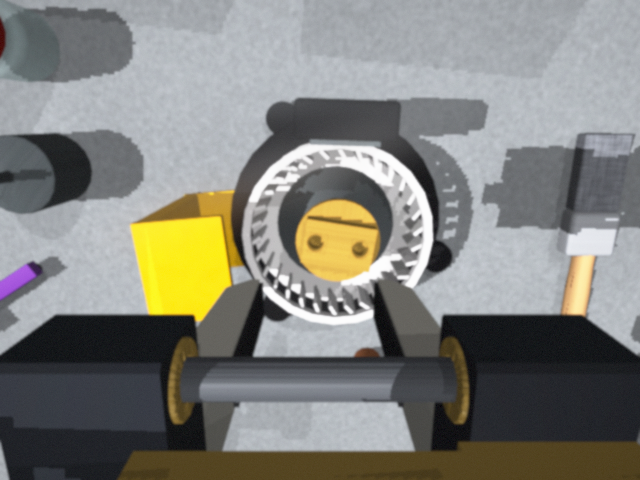

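Run:
```python
from h import *
crop("pics/c_wrist.png","pics/c2.png",285,190,110,100,7)
crop("pics/c_wrist.png","pics/c3.png",225,80,230,200,3)
```

```text
(no output)
```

View pics/c2.png

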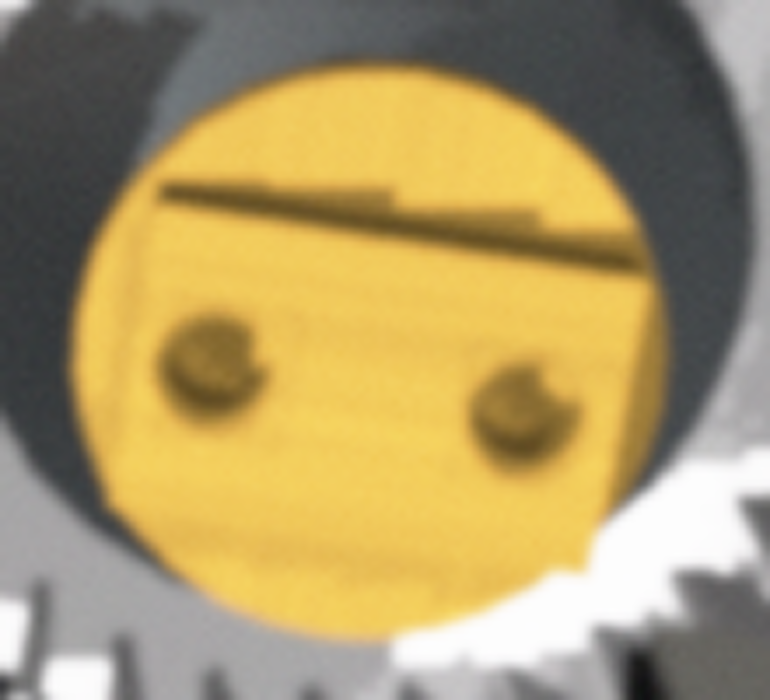

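View pics/c3.png

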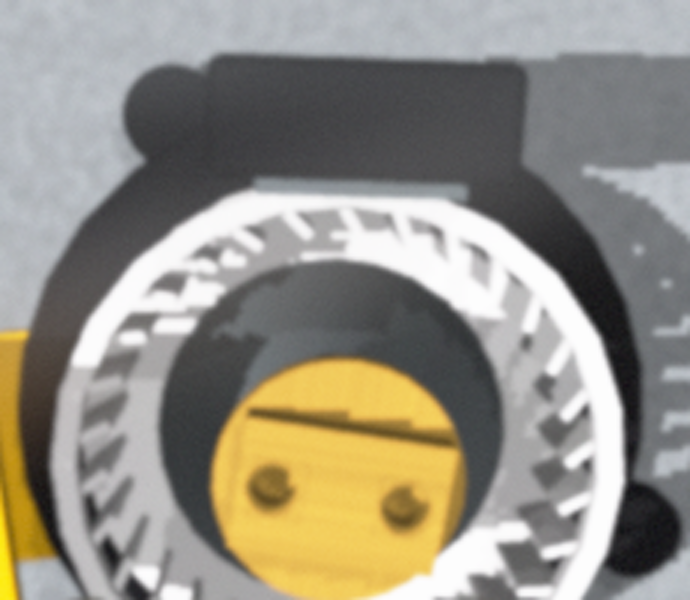

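Run:
```python
from h import *
import pickle
P=pickle.load(open("pics/c_P.pkl","rb"));d=np.load("pics/c_wrist.npy")
W=lambda x,y,z,x0=285,y0=190,s=7:px2w("wrist",x0+(x+.5)/s-.5,y0+(y+.5)/s-.5,z=z,P=P)
a=W(212,364,.086);b=W(524,413,.086);m=(a+b)/2;v=a-b
print(a,b,m,np.linalg.norm(v),np.degrees(np.arctan2(v[1],v[0]))-90)
for (x,y) in [(365,390),(365,480),(365,120),(150,365),(90,350)]:
    u,w=int(285+x/7),int(190+y/7); print((x,y),px2w("wrist",u,w,d=d[w,u],P=P))
V=lambda x,y,z:W(x,y,z,225,80,3)
print("plug near edge z.112?",V(205,168,.112),V(520,165,.112),"far",V(215,57,.112),V(520,64,.112))
e=V(520,64,.112)-V(215,57,.112);print(np.degrees(np.arctan2(e[1],e[0]))+90)
print("gray strip",V(255,185,.10),V(468,190,.10))
for (u,w) in [(300,110),(380,110),(300,135),(345,142),(345,120)]: print("d",u,w,px2w("wrist",u,w,d=d[w,u],P=P))
for c in [(135,224),(225,218)]:print("strap",px2w("wrist",*c,z=.116,P=P))
```

```text
[ 0.6007 -0.237   0.086 ] [ 0.5987 -0.2691  0.086 ] [ 0.5997 -0.2531  0.086 ] 0.03213041617689279 -3.5183657189200233
(365, 390) [ 0.5998 -0.2529  0.0862]
(365, 480) [ 0.5908 -0.2539  0.0881]
(365, 120) [ 0.625  -0.2506  0.0753]
(150, 365) [ 0.6001 -0.2308  0.0871]
(90, 350) [ 0.5974 -0.2241  0.0748]
plug near edge z.112? [ 0.6728 -0.2169  0.112 ] [ 0.6797 -0.2799  0.112 ] far [ 0.6942 -0.2171  0.112 ] [ 0.6989 -0.277   0.112 ]
4.4671921736068185
gray strip [ 0.67   -0.2271  0.1   ] [ 0.6735 -0.272   0.1   ]
d 300 110 [ 0.688  -0.2199  0.1125]
d 380 110 [ 0.6928 -0.2671  0.1128]
d 300 135 [ 0.6737 -0.2211  0.1128]
d 345 142 [ 0.6721 -0.2489  0.1071]
d 345 120 [ 0.685  -0.247   0.1141]
strap [ 0.6092 -0.1229  0.116 ]
strap [ 0.6188 -0.179   0.116 ]
```

Run:
```python
from h import *
goal([.535,.243,.15],-84.5)
```

```text
[0.535, 0.243, 0.15] -84.5 shift [-12.191   0.671   2.01 ] turn [0.001 0.002 0.003] rows>= 7.9194430963064475 0.0190412238640264
```

>>> {"method": "jog_arm", "body": {"series": [[0, [-12.2, 0.67, 2.0], [0, 0, 0]], [0, [-12.2, 0.67, 2.0], [0, 0, 0]], [0, [-12.2, 0.67, 2.0], [0, 0, 0]], [0, [-12.2, 0.67, 2.0], [0, 0, 0]], [0, [-12.2, 0.67, 2.0], [0, 0, 0]], [0, [-12.2, 0.67, 2.0], [0, 0, 0]], [0, [-12.2, 0.67, 2.0], [0, 0, 0]], [0, [-12.2, 0.67, 2.0], [0, 0, 0]], [0, [-12.2, 0.67, 2.0], [0, 0, 0]], [0, [-12.2, 0.67, 2.0], [0, 0, 0]]]}}

```text
clock: 2.82
tool_pos: [0.5352, 0.2419, 0.1504]
tcp_rot: [0.741, -0.671, -0.001, 0.0]
wrist_force: [0.4, -0.0, 0.2]
opening: 0.0464
```

Run:
```python
from h import *
st()
import pickle
P=optics.camera_params("wrist"); im,d=optics.snapshot("wrist")
cv2.imwrite("pics/d_wrist.png",im); np.save("pics/d_wrist.npy",d); pickle.dump(P,open("pics/d_P.pkl","wb"))
```

```text
t 2.825 tcp [0.5352 0.2419 0.1504] psi -84.36 z [-0.0014  0.0008 -1.    ] open 0.0464 F [ 0.3587 -0.0131  0.2188] T [ 0.048  -0.082  -0.0308] j [0.3365 0.1564 1.6267 0.0013 1.3596 1.8086]
```

View pics/d_wrist.png

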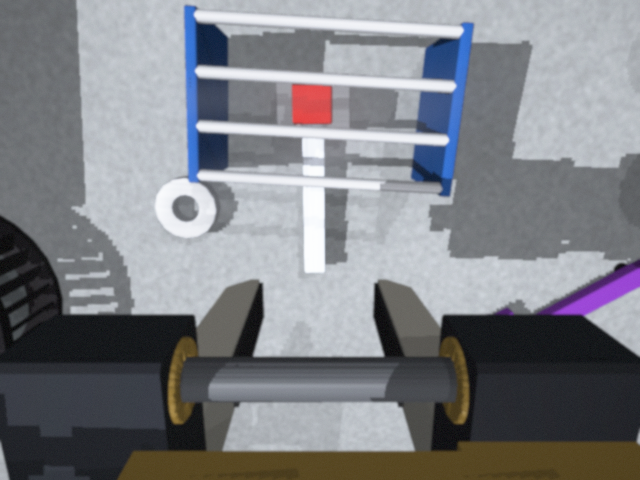

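The wrist view shows the bar almost vertical in the image. Its end is at (315,271) and the block top is centred at (312,104). The tail is clear of the bearing at (186,207).

Run:
```python
from h import *
import pickle
P=pickle.load(open("pics/d_P.pkl","rb"))
W=lambda u,v,z:px2w("wrist",u,v,z=z,P=P)
e=W(314.5,271.5,.019);n=W(312.5,142,.019);b=W(312,104,.053)
print(e,n,b,np.degrees(np.arctan2(*(e-b)[[1,0]])),np.degrees(np.arctan2(*(e-n)[[1,0]])),np.linalg.norm((e-b)[:2]))
u=(e-b)[:2];u/=np.linalg.norm(u)
t=e[:2]-.022*u;print("tail grip",t,"block",e[:2]-.11*u)
print("bearing",W(186,207,.014),"tunnel front rod",W(320,181,.071),"tunnel",W(193,180,.074),W(447,193,.074))
psi=np.degrees(np.arctan2(u[1],u[0]))+90
goal([t[0],t[1],.06],psi); goal([t[0],t[1],.026],psi)
```

```text
[0.5069 0.2413 0.019 ] [0.594 0.251 0.019] [0.6158 0.2528 0.053 ] -173.95720556872828 -173.68743495082106 0.10943209569742263
tail grip [0.5288 0.2436] block [0.6163 0.2529]
bearing [0.5427 0.3322 0.014 ] tunnel front rod [0.5766 0.2446 0.071 ] tunnel [0.571  0.3109 0.074 ] [0.5772 0.1773 0.074 ]
[np.float64(0.5288170704264313), np.float64(0.2436410664693337), 0.06] -83.95720556872828 shift [-0.066  0.162  2.267] turn [ 0.001  0.001 -0.008] rows>= 1.4554647838784494 0.04492645115117921
[np.float64(0.5288170704264313), np.float64(0.2436410664693337), 0.026] -83.95720556872828 shift [-0.065  0.161  3.117] turn [ 0.001  0.001 -0.008] rows>= 1.9982553043319726 0.04492645115117921
```

>>> {"method": "jog_arm", "body": {"series": [[0, [-0.06, 0.16, 2.0], [0, 0, -0.008]], [0, [-0.06, 0.16, 2.6], [0, 0, -0.008]], [0, [-0.06, 0.16, 3.0], [0, 0, -0.008]], [0, [-0.06, 0.16, 3.1], [0, 0, -0.008]], [0, [-0.06, 0.16, 3.1], [0, 0, -0.008]], [-1, [-0.06, 0.16, 3.1], [0, 0, -0.008]], [-1, [-0.06, 0.16, 3.1], [0, 0, -0.008]], [-1, [-0.06, 0.16, 3.1], [0, 0, -0.008]], [-1, [-0.06, 0.16, 3.1], [0, 0, -0.008]]]}}

```text
clock: 4.0
tool_pos: [0.5289, 0.2436, 0.0269]
tcp_rot: [0.743, -0.669, -0.001, -0.0]
wrist_force: [0.1, 0.3, 2.6]
opening: 0.0135
```

Run:
```python
from h import *
st()
o=sensors.get_obs();p=o['tool_pos']
u=np.array([np.cos(np.radians(186.04)),np.sin(np.radians(186.04)),0])
goal(p+u*.13,-83.96)
```

```text
t 4.0 tcp [0.5289 0.2436 0.0269] psi -83.96 z [-0.0007  0.0012 -1.    ] open 0.0135 F [0.1411 0.2666 2.6037] T [-0.0251  0.1269  0.107 ] j [0.3427 0.2873 1.7198 0.0015 1.1347 1.8074]
[0.3997 0.2299 0.0269] -83.96 shift [-0.     3.25   0.002] turn [0.001 0.001 0.   ] rows>= 2.080000000000001 0.0074663828924151875
```

>>> {"method": "jog_arm", "body": {"series": [[-1, [0, 0.2, 0], [0, 0, 0]], [-1, [0, 0.5, 0], [0, 0, 0]], [-1, [0, 0.8, 0], [0, 0, 0]], [-1, [0, 1.1, 0], [0, 0, 0]], [-1, [0, 1.4, 0], [0, 0, 0]], [-1, [0, 1.7, 0], [0, 0, 0]], [-1, [0, 2.0, 0], [0, 0, 0]], [-1, [0, 2.3, 0], [0, 0, 0]], [-1, [0, 2.6, 0], [0, 0, 0]], [-1, [0, 2.9, 0], [0, 0, 0]], [-1, [0, 3.2, 0], [0, 0, 0]], [-1, [0, 3.2, 0], [0, 0, 0]]]}}

```text
clock: 5.5
tool_pos: [0.4004, 0.23, 0.0269]
tcp_rot: [0.744, -0.669, -0.001, 0.0]
wrist_force: [-2.3, -0.0, 1.0]
opening: 0.0133
```

Run:
```python
from h import *
st()
im,d=optics.snapshot("top");cv2.imwrite("pics/e_top.png",im)
crop("pics/e_top.png","pics/e1.png",185,180,130,130,6)
```

```text
t 5.5 tcp [0.4004 0.23   0.0269] psi -83.93 z [-0.0019  0.0009 -1.    ] open 0.0133 F [-2.2843 -0.0287  0.984 ] T [-0.0484  0.3725  0.0354] j [ 0.409  -0.0181  2.0573  0.0018  1.1038  1.8731]
```

View pics/e1.png

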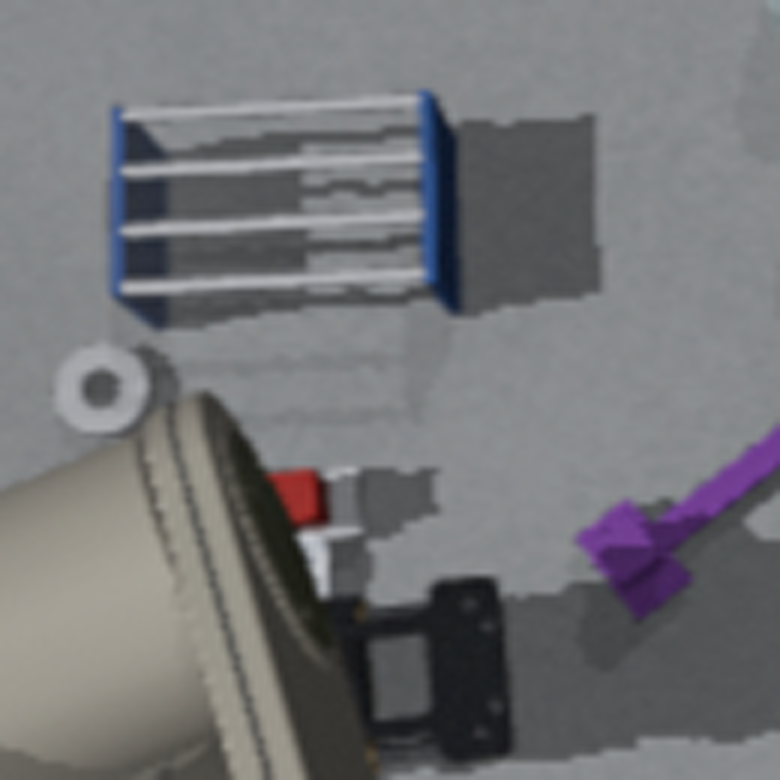

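>>> {"method": "jog_arm", "body": {"series": [[0, [0, 0, 0], [0, 0, 0]], [0, [0, 0, 0], [0, 0, 0]], [0, [0, 0, 0], [0, 0, 0]], [0, [0, 0, -1], [0, 0, 0]], [0, [0, 0, -2], [0, 0, 0]], [0, [0, 0, -3], [0, 0, 0]], [0, [0, 0, -3], [0, 0, 0]]]}}

```text
clock: 6.42
tool_pos: [0.4036, 0.231, 0.1509]
tcp_rot: [0.743, -0.669, 0.001, -0.003]
wrist_force: [0.4, 0.2, -1.1]
opening: 0.0465
```

Run:
```python
from h import *
st()
goal([.488,.2393,.16],6.0)
```

```text
t 6.425 tcp [0.4036 0.231  0.1509] psi -83.94 z [ 0.0049  0.0039 -1.    ] open 0.0465 F [ 0.4413  0.2037 -1.0658] T [ 0.0348 -0.0129  0.0167] j [ 0.4083 -0.1875  1.966   0.0016  1.3571  1.873 ]
[0.488, 0.2393, 0.16] 6.0 shift [ 0.015 -2.122 -0.217] turn [-0.007 -0.002 -1.57 ] rows>= 1.3649215594065145 8.406066660991222
```

>>> {"method": "jog_arm", "body": {"series": [[0, [0, -1, -0.2], [0, 0, -0.18]], [0, [0, -2.12, -0.22], [0, 0, -0.36]], [0, [0, -2.12, -0.22], [0, 0, -0.54]], [0, [0, -2.12, -0.22], [0, 0, -0.72]], [0, [0, -2.12, -0.22], [0, 0, -0.9]], [0, [0, -2.12, -0.22], [0, 0, -1.08]], [0, [0, -2.12, -0.22], [0, 0, -1.26]], [0, [0, -2.12, -0.22], [0, 0, -1.44]], [0, [0, -2.12, -0.22], [-0.005, 0, -1.57]], [0, [0, -2.12, -0.22], [-0.005, 0, -1.57]], [0, [0, -2.12, -0.22], [-0.005, 0, -1.57]]]}}

```text
clock: 7.8
tool_pos: [0.4876, 0.2397, 0.1594]
tcp_rot: [0.999, 0.051, 0.001, 0.0]
wrist_force: [0.2, -0.6, 0.0]
opening: 0.0464
```

Run:
```python
from h import *
st()
import pickle
P=optics.camera_params("wrist"); im,d=optics.snapshot("wrist")
cv2.imwrite("pics/f_wrist.png",im); np.save("pics/f_wrist.npy",d); pickle.dump(P,open("pics/f_P.pkl","wb"))
```

```text
t 7.8 tcp [0.4876 0.2397 0.1594] psi 5.84 z [ 0.0011  0.     -1.    ] open 0.0464 F [ 0.1855 -0.5907  0.0358] T [-0.0453 -0.1265  0.0198] j [ 0.3628  0.03    1.7444 -0.0004  1.3662  0.2611]
```

View pics/f_wrist.png

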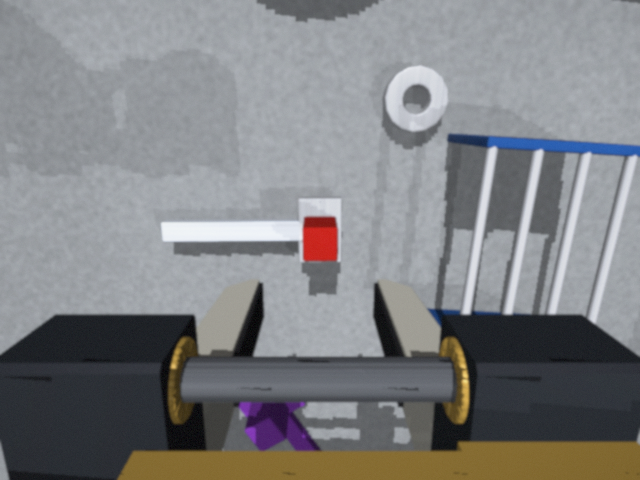

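Run:
```python
from h import *
crop("pics/f_wrist.png","pics/f1.png",155,190,200,110,4)
```

```text
(no output)
```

View pics/f1.png

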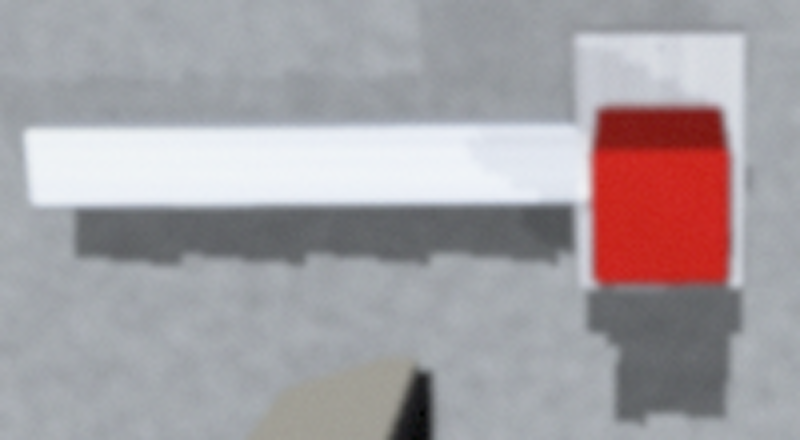

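Run:
```python
from h import *
import pickle
P=pickle.load(open("pics/f_P.pkl","rb"))
W=lambda x,y,z,x0=155,y0=190,s=4:px2w("wrist",x0+(x+.5)/s-.5,y0+(y+.5)/s-.5,z=z,P=P)
cs=np.array([W(*c,.053) for c in [(592,150),(728,150),(730,284),(594,284)]]);b=cs.mean(0)
print(cs,b)
e=(W(24,130,.019)+W(34,206,.019))/2; pl=[W(*c,.019) for c in [(574,34),(745,34),(743,288),(582,287)]]
print("end",e,"plate",np.mean(pl,0),pl)
for q in (b,np.mean(pl,0)):
  print(np.degrees(np.arctan2(*(e-q)[[1,0]])),np.linalg.norm((e-q)[:2]))
t,h=(W(24,130,.019)-W(560,125,.019)),(W(34,206,.019)-W(560,203,.019))
print(np.degrees(np.arctan2(t[1],t[0])),np.degrees(np.arctan2(h[1],h[0])))
```

```text
[[0.4765 0.2486 0.053 ]
 [0.4972 0.2507 0.053 ]
 [0.5    0.2293 0.053 ]
 [0.4788 0.2272 0.053 ]] [0.4881 0.239  0.053 ]
end [0.3789 0.2271 0.019 ] plate [0.4883 0.239  0.019 ] [array([0.4712, 0.2602, 0.019 ]), array([0.5002, 0.2631, 0.019 ]), array([0.5051, 0.2177, 0.019 ]), array([0.4767, 0.2151, 0.019 ])]
-173.78255491850325 0.10989708717559565
-173.76034468149615 0.11010436705751157
-173.6698416061176 -173.8839803989433
```

Run:
```python
from h import *
goal([.488,.239,.048],6.2)
```

```text
[0.488, 0.239, 0.048] 6.2 shift [0.002 0.02  2.789] turn [ 0.    -0.001 -0.006] rows>= 1.7850936867398357 0.03240587316185761
```

>>> {"method": "jog_arm", "body": {"series": [[0, [0, 0.02, 1.5], [0, 0, -0.006]], [0, [0, 0.02, 2.4], [0, 0, -0.006]], [0, [0, 0.02, 2.79], [0, 0, -0.006]], [0, [0, 0.02, 2.79], [0, 0, -0.006]], [-1, [0, 0.02, 2.79], [0, 0, -0.006]], [-1, [0, 0.02, 2.79], [0, 0, -0.006]], [-1, [0, 0.02, 2.79], [0, 0, -0.006]], [-1, [0, 0.02, 2.79], [0, 0, -0.006]], [-1, [0, 0.02, 2.79], [0, 0, -0.006]]]}}

```text
clock: 8.98
tool_pos: [0.4888, 0.2394, 0.0492]
tcp_rot: [0.999, 0.054, 0.002, -0.0]
wrist_force: [-0.3, 0.2, 6.3]
opening: 0.0217
```

Run:
```python
from h import *
st()
```

```text
t 8.975 tcp [0.4888 0.2394 0.0492] psi 6.21 z [ 0.0033  0.0008 -1.    ] open 0.0217 F [-0.3335  0.1558  6.3327] T [-0.1101  0.1651  0.0205] j [ 0.3614  0.1583  1.8243 -0.0004  1.1557  0.2531]
```

>>> {"method": "jog_arm", "body": {"series": [[-1, [0, 0, -0.5], [0, 0, 0]], [-1, [0, 0, -1.2], [0, 0, 0]], [-1, [0, 0, -2.0], [0, 0, 0]], [-1, [0, 0, -2.8], [0, 0, 0]], [-1, [0, 0, -3.6], [0, 0, 0]], [-1, [0, 0, -4.0], [0, 0, 0]], [-1, [0, 0, -4.0], [0, 0, 0]]]}}

```text
clock: 9.85
tool_pos: [0.4888, 0.2394, 0.2099]
tcp_rot: [0.999, 0.054, 0.002, -0.001]
wrist_force: [0.9, -0.1, -3.3]
opening: 0.0216
```

Run:
```python
from h import *
st()
goal([.5997,-.2531,.21],-3.5)
im,d=optics.snapshot("side");cv2.imwrite("pics/g_side.png",im)
```

```text
t 9.85 tcp [0.4888 0.2394 0.2099] psi 6.21 z [ 0.0049  0.0014 -1.    ] open 0.0216 F [ 0.9073 -0.056  -3.3236] T [-0.0627 -0.075  -0.0165] j [ 0.3615 -0.0088  1.6894 -0.0004  1.456   0.2532]
[0.5997, -0.2531, 0.21] -3.5 shift [ 1.425 12.54  -0.007] turn [-0.001 -0.005  0.169] rows>= 8.077464676003503 0.9078637577755198
```

View pics/g_side.png

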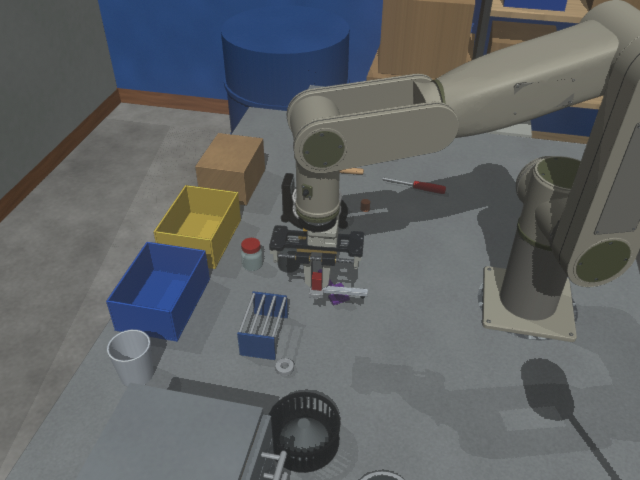

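The spanner is held level by its block, which is at (317,281) in the side view, and it has cleared the tunnel. Next I'll carry it over to the ring.

>>> {"method": "jog_arm", "body": {"series": [[-1, [0.1, 0.6, 0], [0, 0, 0.02]], [-1, [0.2, 1.7, 0], [0, 0, 0.04]], [-1, [0.4, 3.0, 0], [0, 0, 0.06]], [-1, [0.5, 4.3, 0], [0, 0, 0.08]], [-1, [0.6, 5.6, 0], [0, 0, 0.1]], [-1, [0.8, 6.9, 0], [0, 0, 0.12]], [-1, [0.9, 8.2, 0], [0, 0, 0.14]], [-1, [1.1, 9.5, 0], [0, 0, 0.16]], [-1, [1.2, 10.8, 0], [0, -0.005, 0.169]], [-1, [1.35, 11.8, 0], [0, -0.005, 0.169]], [-1, [1.42, 12.4, 0], [0, -0.005, 0.169]], [-1, [1.42, 12.54, 0], [0, -0.005, 0.169]]]}}

```text
clock: 11.4
tool_pos: [0.5978, -0.2544, 0.2056]
tcp_rot: [1.0, -0.031, -0.003, -0.001]
wrist_force: [-0.1, 0.8, -2.4]
opening: 0.0219
```

Run:
```python
from h import *
st()
import pickle
goal([.5997,-.2531,.165],-3.5)
for n in ["side","top","wrist"]:
  P=optics.camera_params(n); im,d=optics.snapshot(n)
  cv2.imwrite(f"pics/h_{n}.png",im); np.save(f"pics/h_{n}.npy",d); pickle.dump(P,open(f"pics/h_{n}.pkl","wb"))
crop("pics/h_side.png","pics/h1.png",250,130,150,120,5)
```

```text
t 11.4 tcp [ 0.5978 -0.2544  0.2056] psi -3.58 z [-0.0057  0.0022 -1.    ] open 0.0219 F [-0.0575  0.8024 -2.3957] T [-0.0462 -0.103   0.0489] j [-0.4809  0.2861  1.3748 -0.0007  1.4867 -0.4183]
[0.5997, -0.2531, 0.165] -3.5 shift [ 0.052 -0.034  1.014] turn [-0.002  0.006 -0.001] rows>= 0.6504445338604506 0.033426919771805244
```

View pics/h1.png

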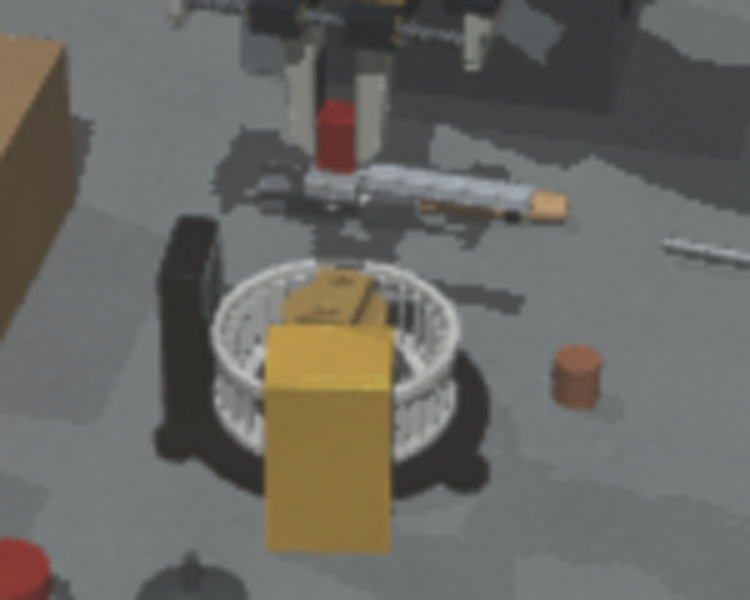

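View pics/h_wrist.png

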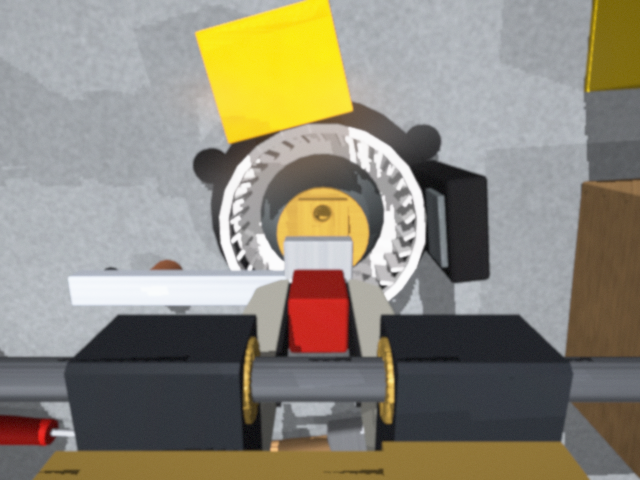

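View pics/h_top.png

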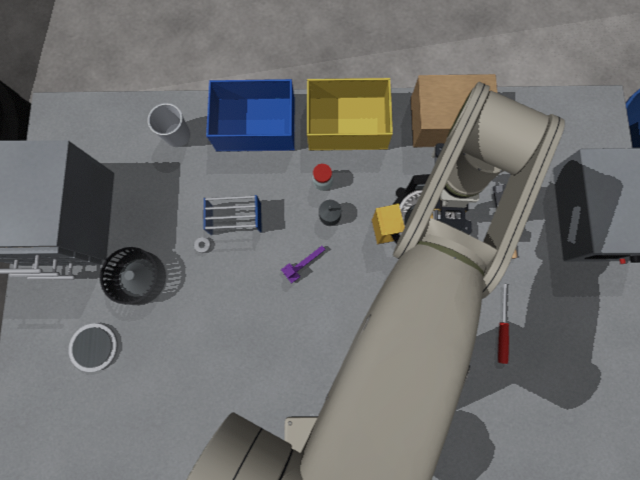

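Run:
```python
from h import *
crop("pics/h_wrist.png","pics/h2.png",270,180,110,180,4)
crop("pics/h_wrist.png","pics/h3.png",60,225,240,110,3)
```

```text
(no output)
```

View pics/h2.png

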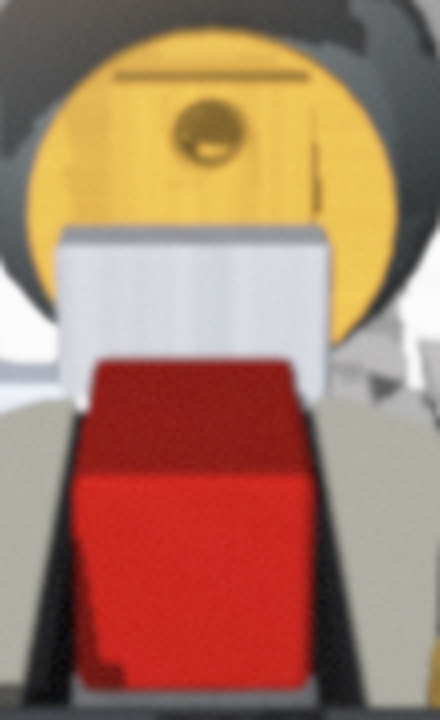

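View pics/h3.png

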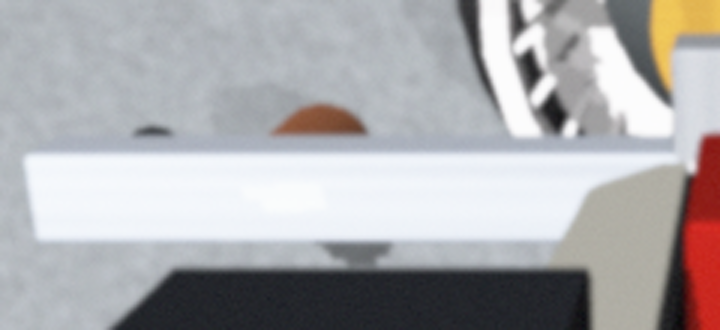

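Run:
```python
from h import *
import pickle
P=pickle.load(open("pics/h_wrist.pkl","rb"))
W=lambda x,y,z,x0=270,y0=180,s=4:px2w("wrist",x0+(x+.5)/s-.5,y0+(y+.5)/s-.5,z=z,P=P)
tip=.2056-.0492
print("hole_a",W(208,133,.086))
cs=np.array([W(*c,tip+.053) for c in [(74,475),(315,475),(310,690),(82,690)]]);print("block",cs,cs.mean(0))
pe=[W(*c,tip+.019) for c in [(60,240),(329,240)]];print("plate y edge",pe,np.mean(pe,0))
V=lambda x,y,z:W(x,y,z,60,225,3)
t=[V(*c,tip+.019) for c in [(25,152),(36,240),(672,150),(560,239)]]
print("bar",t)
for a,b in((0,2),(1,3)):
  v=t[a]-t[b];print(np.degrees(np.arctan2(v[1],v[0])))
e=(t[0]+t[1])/2; print("block axis from end yaw176.5",e[:2]-.11*np.array([np.cos(np.radians(176.5)),np.sin(np.radians(176.5))]))
m=np.mean(pe,0)[:2]; th=np.radians(86.5);print("block axis from plate",m-.023*np.array([np.cos(th),np.sin(th)]))
l=[W(*c,.087) for c in [(112,75),(308,75)]];v=l[1]-l[0];print("ring line yaw",np.degrees(np.arctan2(v[1],v[0])))
```

```text
hole_a [ 0.6    -0.2372  0.086 ]
block [[ 0.587  -0.2424  0.2094]
 [ 0.6088 -0.2437  0.2094]
 [ 0.6074 -0.2655  0.2094]
 [ 0.586  -0.2642  0.2094]] [ 0.5973 -0.2539  0.2094]
plate y edge [array([ 0.584 , -0.2294,  0.1754]), array([ 0.6131, -0.2312,  0.1754])] [ 0.5985 -0.2303  0.1754]
bar [array([ 0.4866, -0.24  ,  0.1754]), array([ 0.4852, -0.254 ,  0.1754]), array([ 0.5823, -0.2454,  0.1754]), array([ 0.5642, -0.2586,  0.1754])]
176.7286086337534
176.67723282266158
block axis from end yaw176.5 [ 0.5957 -0.2537]
block axis from plate [ 0.5971 -0.2532]
ring line yaw -3.5030530934594672
```

Run:
```python
from h import *
goal([.5998,-.2536,.144],-3.7)
```

```text
[0.5998, -0.2536, 0.144] -3.7 shift [0.047 0.028 1.576] turn [-0.002  0.004  0.004] rows>= 1.0091175394707972 0.03227860626158811
```

>>> {"method": "jog_arm", "body": {"series": [[-1, [0.05, 0.03, 0.4], [-0.002, 0.004, 0.004]], [-1, [0.05, 0.03, 0.8], [-0.002, 0.004, 0.004]], [-1, [0.05, 0.03, 1.2], [-0.002, 0.004, 0.004]], [-1, [0.05, 0.03, 1.5], [-0.002, 0.004, 0.004]], [-1, [0.05, 0.03, 1.58], [-0.002, 0.004, 0.004]], [-1, [0.05, 0.03, 1.58], [-0.002, 0.004, 0.004]], [-1, [0.05, 0.03, 1.58], [-0.002, 0.004, 0.004]]]}}

```text
clock: 12.42
tool_pos: [0.6004, -0.254, 0.1447]
tcp_rot: [0.999, -0.032, 0.001, 0.0]
wrist_force: [-0.2, -0.5, -1.9]
opening: 0.0218
```

Run:
```python
from h import *
st()
import pickle
goal([.5998,-.2536,.126],-3.7)
for n in ["side","wrist"]:
  P=optics.camera_params(n); im,d=optics.snapshot(n)
  cv2.imwrite(f"pics/i_{n}.png",im); pickle.dump(P,open(f"pics/i_{n}.pkl","wb"))
crop("pics/i_side.png","pics/i1.png",270,130,110,100,7)
crop("pics/i_wrist.png","pics/i2.png",240,180,160,180,4)
```

```text
t 12.425 tcp [ 0.6004 -0.254   0.1447] psi -3.7 z [ 0.0011 -0.001  -1.    ] open 0.0218 F [-0.1838 -0.5031 -1.898 ] T [-0.0313 -0.0888  0.0288] j [-0.4787  0.3265  1.439  -0.0004  1.3747 -0.4139]
[0.5998, -0.2536, 0.126] -3.7 shift [-0.016 -0.01   0.468] turn [ 0.001 -0.001 -0.   ] rows>= 0.3000804435583723 0.00794460897317198
```

View pics/i1.png

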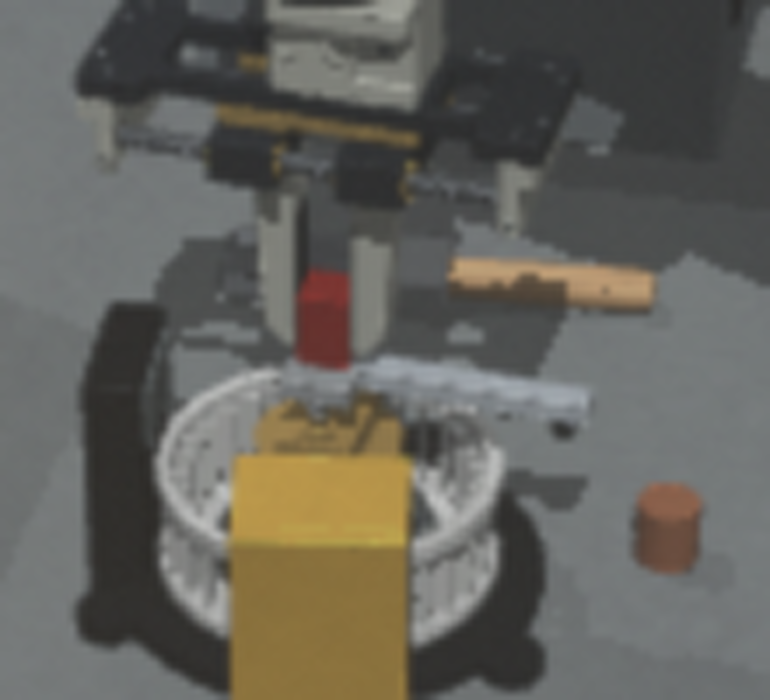

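View pics/i2.png

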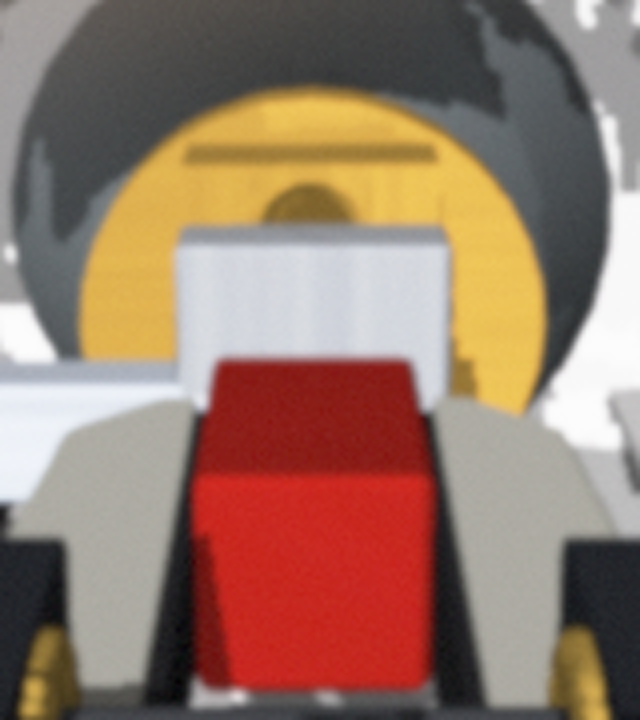

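Run:
```python
from h import *
import pickle
P=pickle.load(open("pics/i_wrist.pkl","rb"))
W=lambda x,y,z,x0=240,y0=180,s=4:px2w("wrist",x0+(x+.5)/s-.5,y0+(y+.5)/s-.5,z=z,P=P)
tip=.1447-.0492
e=W(309,184,.086);print("hole far edge",e,"width",np.linalg.norm(W(262,222,.086)-W(356,222,.086)))
pe=(W(180,242,tip+.019)+W(447,242,tip+.019))/2;print("plate edge",pe)
u=np.array([np.cos(np.radians(86.3)),np.sin(np.radians(86.3)),0])
print("ring c (r5.25..6)",e-u*(.016+.00525),e-u*.022,"spanner",pe-.023*u)
print("far disc edge", W(312,88,.075)-u*.031)
```

```text
hole far edge [ 0.6006 -0.2317  0.086 ] width 0.011733242169341733
plate edge [ 0.6011 -0.2312  0.1145]
ring c (r5.25..6) [ 0.5992 -0.2529  0.086 ] [ 0.5991 -0.2536  0.086 ] spanner [ 0.5996 -0.2542  0.1145]
far disc edge [ 0.5996 -0.2526  0.075 ]
```

>>> {"method": "jog_arm", "body": {"series": [[-1, [-0.012, -0.014, 0.1], [0.001, -0.001, 0]], [-1, [-0.012, -0.014, 0.2], [0.001, -0.001, 0]], [-1, [-0.012, -0.014, 0.28], [0.001, -0.001, 0]], [-1, [-0.012, -0.014, 0.34], [0.001, -0.001, 0]], [-1, [-0.012, -0.014, 0.34], [0.001, -0.001, 0]]]}}

```text
clock: 13.15
tool_pos: [0.5997, -0.2533, 0.1307]
tcp_rot: [0.999, -0.032, -0.0, -0.0]
wrist_force: [-0.2, 0.5, -1.6]
opening: 0.022
```

Run:
```python
from h import *
st()
goal([.5998,-.2535,.126],-3.7)
```

```text
t 13.15 tcp [ 0.5997 -0.2533  0.1307] psi -3.7 z [-0.0005  0.0004 -1.    ] open 0.022 F [-0.2473  0.4547 -1.5675] T [-0.0071 -0.1277  0.0658] j [-0.4784  0.3379  1.4516  0.0002  1.3527 -0.4138]
[0.5998, -0.2535, 0.126] -3.7 shift [0.002 0.006 0.117] turn [-0.  0. -0.] rows>= 0.0749733281615727 0.0033359330069387474
```

>>> {"method": "jog_arm", "body": {"series": [[-1, [0, 0, 0.06], [0, 0, 0]], [-1, [0, 0, 0.11], [0, 0, 0]], [-1, [0, 0, 0.15], [0, 0, 0]], [-1, [0, 0, 0.15], [0, 0, 0]], [-1, [0, 0, 0.15], [0, 0, 0]]]}}

```text
clock: 13.78
tool_pos: [0.5998, -0.2534, 0.1262]
tcp_rot: [0.999, -0.032, -0.0, -0.0]
wrist_force: [-5.7, 2.4, 7.8]
opening: 0.0217
```

Run:
```python
from h import *
st()
im,d=optics.snapshot("side");cv2.imwrite("pics/j_side.png",im)
crop("pics/j_side.png","pics/j1.png",270,130,110,100,7)
```

```text
t 13.775 tcp [ 0.5998 -0.2534  0.1262] psi -3.7 z [-0.0001  0.     -1.    ] open 0.0217 F [-5.7223  2.3552  7.7734] T [0.3563 0.8275 0.0184] j [-0.4784  0.3416  1.4554  0.      1.3446 -0.4138]
```

View pics/j1.png

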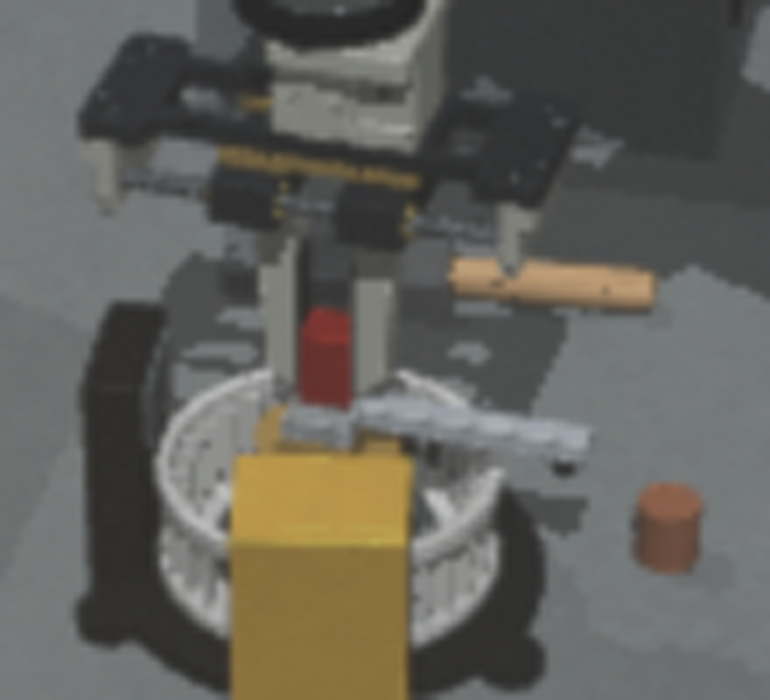

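>>> {"method": "jog_arm", "body": {"series": [[-1, [0, 0, 0.01], [0, 0, 0.06]], [-1, [0, 0, 0.01], [0, 0, 0.14]], [-1, [0, 0, 0.01], [0, 0, 0.22]], [-1, [0, 0, 0.01], [0, 0, 0.3]], [-1, [0, 0, 0.01], [0, 0, 0.38]], [-1, [0, 0, 0.01], [0, 0, 0.46]], [-1, [0, 0, 0.01], [0, 0, 0.54]], [-1, [0, 0, 0.01], [0, 0, 0.6]], [-1, [0, 0, 0.01], [0, 0, 0.6]]]}}

```text
clock: 14.95
tool_pos: [0.6001, -0.2535, 0.1263]
tcp_rot: [0.945, -0.326, 0.0, 0.0]
wrist_force: [-0.1, 1.4, 1.2]
opening: 0.0214
```

Run:
```python
from h import *
st()
im,d=optics.snapshot("side");cv2.imwrite("pics/k_side.png",im)
crop("pics/k_side.png","pics/k1.png",270,130,110,100,6)
im,d=optics.snapshot("wrist");cv2.imwrite("pics/k_wrist.png",im)
```

```text
t 14.95 tcp [ 0.6001 -0.2535  0.1263] psi -38.05 z [ 0.0008 -0.0005 -1.    ] open 0.0214 F [-0.0508  1.4088  1.1718] T [-0.0542 -0.0737  0.0972] j [-0.4784  0.3416  1.4552 -0.0001  1.3438  0.1857]
```

View pics/k1.png

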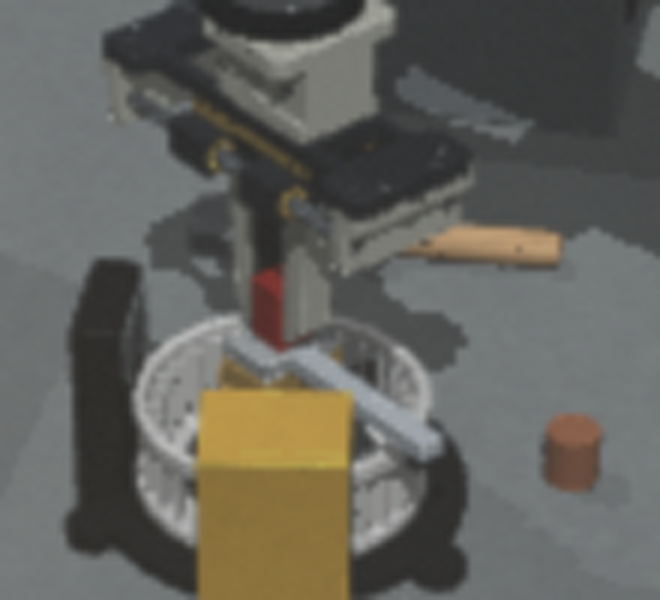

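View pics/k_wrist.png

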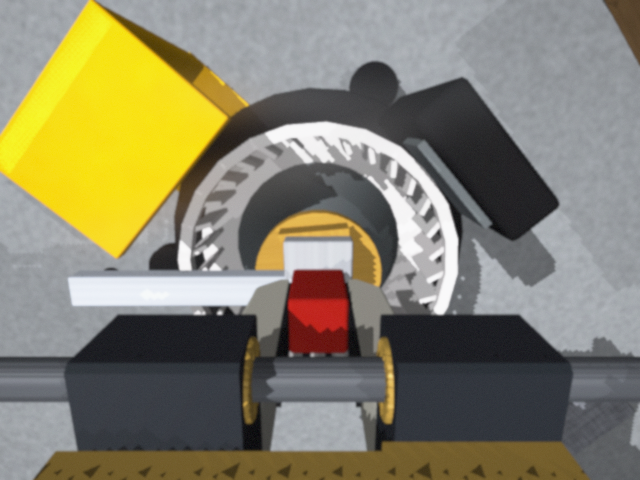

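>>> {"method": "jog_arm", "body": {"series": [[-1, [0, 0, 0.01], [0, 0, 0.08]], [-1, [0, 0, 0.01], [0, 0, 0.16]], [-1, [0, 0, 0.01], [0, 0, 0.24]], [-1, [0, 0, 0.01], [0, 0, 0.32]], [-1, [0, 0, 0.01], [0, 0, 0.4]], [-1, [0, 0, 0.01], [0, 0, 0.48]], [-1, [0, 0, 0.01], [0, 0, 0.56]], [-1, [0, 0, 0.01], [0, 0, 0.63]], [-1, [0, 0, 0.01], [0, 0, 0.68]], [-1, [0, 0, 0.01], [0, 0, 0.68]]]}}

```text
clock: 16.3
tool_pos: [0.6001, -0.2534, 0.1262]
tcp_rot: [0.783, -0.622, 0.0, -0.0]
wrist_force: [-1.8, 1.7, 3.6]
opening: 0.0221
```

Run:
```python
from h import *
st()
```

```text
t 16.3 tcp [ 0.6001 -0.2534  0.1262] psi -76.88 z [ 0.0007 -0.0003 -1.    ] open 0.0221 F [-1.8136  1.69    3.5604] T [0.2089 0.4424 0.1319] j [-0.4783  0.3416  1.4554  0.      1.3438  0.8635]
```

>>> {"method": "jog_arm", "body": {"series": [[-1, [0, 0, 0.01], [0, 0, 0.04]], [-1, [0, 0, 0.01], [0, 0, 0.08]], [-1, [0, 0, 0.01], [0, 0, 0.1]], [-1, [0, 0, 0.01], [0, 0, 0.1]]]}}

```text
clock: 16.8
tool_pos: [0.6001, -0.2534, 0.1262]
tcp_rot: [0.752, -0.66, 0.0, -0.0]
wrist_force: [-3.1, 2.5, 5.8]
opening: 0.0217
```

Run:
```python
from h import *
st()
```

```text
t 16.8 tcp [ 0.6001 -0.2534  0.1262] psi -82.54 z [ 0.0008 -0.0004 -1.    ] open 0.0217 F [-3.0894  2.455   5.7575] T [0.2793 0.6446 0.1847] j [-0.4783  0.3416  1.4555  0.      1.3437  0.9624]
```

>>> {"method": "jog_arm", "body": {"series": [[-1, [0, 0, 0.01], [0, 0, 0.03]], [-1, [0, 0, 0.01], [0, 0, 0.06]], [-1, [0, 0, 0.01], [0, 0, 0.06]]]}}

```text
clock: 17.18
tool_pos: [0.6001, -0.2534, 0.1263]
tcp_rot: [0.732, -0.681, 0.0, -0.0]
wrist_force: [-3.4, 1.8, 5.7]
opening: 0.0221
```

Run:
```python
from h import *
st()
im,d=optics.snapshot("wrist");cv2.imwrite("pics/l_wrist.png",im)
```

```text
t 17.175 tcp [ 0.6001 -0.2534  0.1263] psi -85.89 z [ 0.0007 -0.0005 -1.    ] open 0.0221 F [-3.3657  1.7817  5.6754] T [0.2267 0.6447 0.5011] j [-0.4782  0.3415  1.4556 -0.0001  1.3437  1.021 ]
```

View pics/l_wrist.png

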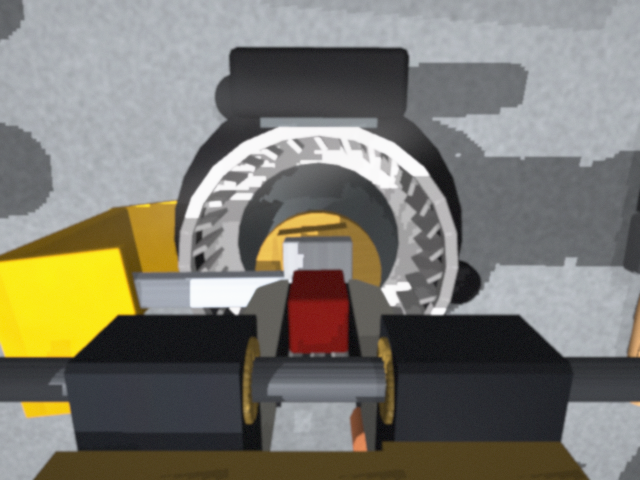

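Turning torque has jumped from 0.18 to 0.50 N m, so the stop appears reached. I'll push slightly further to confirm.

>>> {"method": "jog_arm", "body": {"series": [[-1, [0, 0, 0.01], [0, 0, 0.03]], [-1, [0, 0, 0.01], [0, 0, 0.04]], [-1, [0, 0, 0.01], [0, 0, 0.04]]]}}

```text
clock: 17.6
tool_pos: [0.6002, -0.2534, 0.1263]
tcp_rot: [0.719, -0.695, 0.001, -0.0]
wrist_force: [-3.6, 1.5, 4.9]
opening: 0.0218
```

Run:
```python
from h import *
st()
im,d=optics.snapshot("wrist");cv2.imwrite("pics/m_wrist.png",im)
a=cv2.imread("pics/l_wrist.png");
cv2.imwrite("pics/m1.png",cv2.resize(np.vstack([a[190:300,220:420],im[190:300,220:420]]),None,fx=3,fy=2.7,interpolation=cv2.INTER_CUBIC))
```

```text
t 17.6 tcp [ 0.6002 -0.2534  0.1263] psi -88.04 z [ 0.0009 -0.0008 -1.    ] open 0.0218 F [-3.5609  1.4732  4.9028] T [0.3509 0.5514 0.8941] j [-0.478   0.3414  1.4556 -0.0003  1.3434  1.0586]
```

View pics/m1.png

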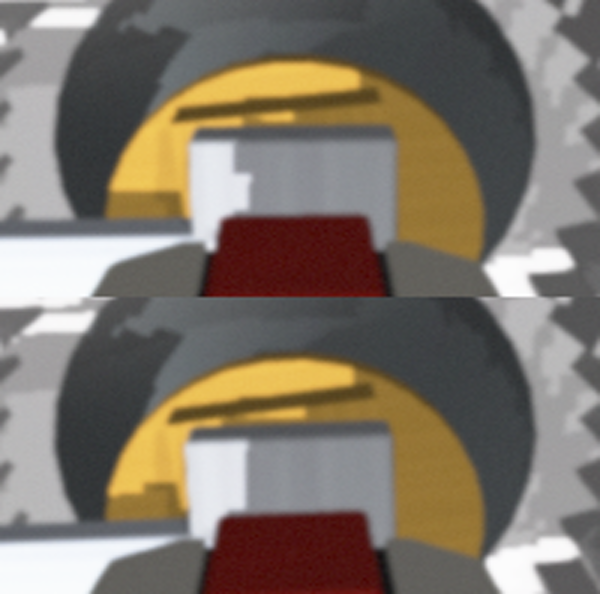

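>>> {"method": "jog_arm", "body": {"series": [[-1, [0, 0, 0], [0, 0, -0.05]], [-1, [0, 0, 0], [0, 0, -0.05]]]}}

```text
clock: 17.9
tool_pos: [0.6002, -0.2534, 0.1263]
tcp_rot: [0.737, -0.676, 0.001, -0.0]
wrist_force: [-1.8, 0.1, 3.8]
opening: 0.0219
```

Run:
```python
from h import *
st()
```

```text
t 17.9 tcp [ 0.6002 -0.2534  0.1263] psi -85.12 z [ 0.0009 -0.0008 -1.    ] open 0.0219 F [-1.8049  0.087   3.782 ] T [0.24   0.3591 0.1848] j [-0.478   0.3415  1.4556 -0.0003  1.3434  1.0078]
```

Torque is relieved, with the residual still in the tightening direction. I'll open and retreat straight up.

>>> {"method": "jog_arm", "body": {"series": [[-0.2, [0, 0, 0], [0, 0, 0]], [-0.2, [0, 0, 0], [0, 0, 0]], [-0.2, [0, 0, 0], [0, 0, 0]], [-0.2, [0, 0, 0], [0, 0, 0]], [-0.2, [0, 0, -0.4], [0, 0, 0]], [-0.2, [0, 0, -1], [0, 0, 0]], [-0.2, [0, 0, -2], [0, 0, 0]], [-0.2, [0, 0, -3], [0, 0, 0]], [-0.2, [0, 0, -3], [0, 0, 0]]]}}

```text
clock: 19.02
tool_pos: [0.6024, -0.2544, 0.253]
tcp_rot: [0.737, -0.676, 0.005, -0.001]
wrist_force: [0.0, -0.2, 0.2]
opening: 0.0369
```

Run:
```python
from h import *
import pickle
st()
for n in ["side","wrist"]:
  P=optics.camera_params(n); im,d=optics.snapshot(n)
  cv2.imwrite(f"pics/n_{n}.png",im); pickle.dump((P,d),open(f"pics/n_{n}.pkl","wb"))
crop("pics/n_side.png","pics/n1.png",270,130,110,100,7)
```

```text
t 19.025 tcp [ 0.6024 -0.2544  0.253 ] psi -85.12 z [ 0.0095 -0.0052 -0.9999] open 0.0369 F [ 0.047  -0.2288  0.1728] T [ 0.0165 -0.0562 -0.0081] j [-0.4778  0.2608  1.3184 -0.0003  1.5515  1.0078]
```

View pics/n1.png

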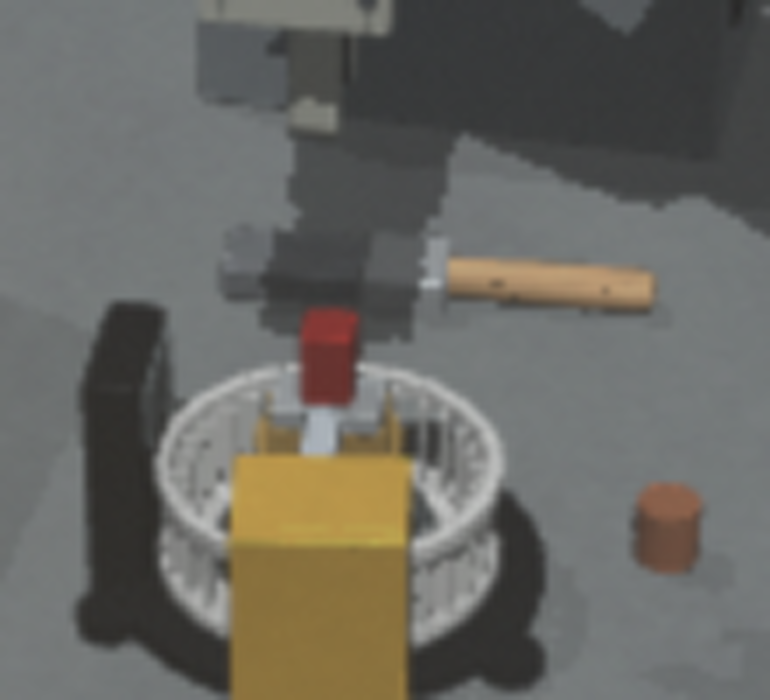

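View pics/n_wrist.png

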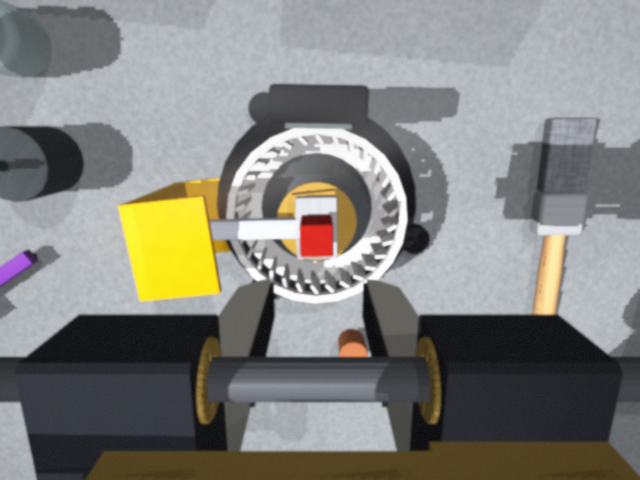

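Run:
```python
from h import *
crop("pics/n_wrist.png","pics/n2.png",200,80,170,190,4)
crop("pics/n_wrist.png","pics/n3.png",270,170,100,100,7)
```

```text
(no output)
```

View pics/n3.png

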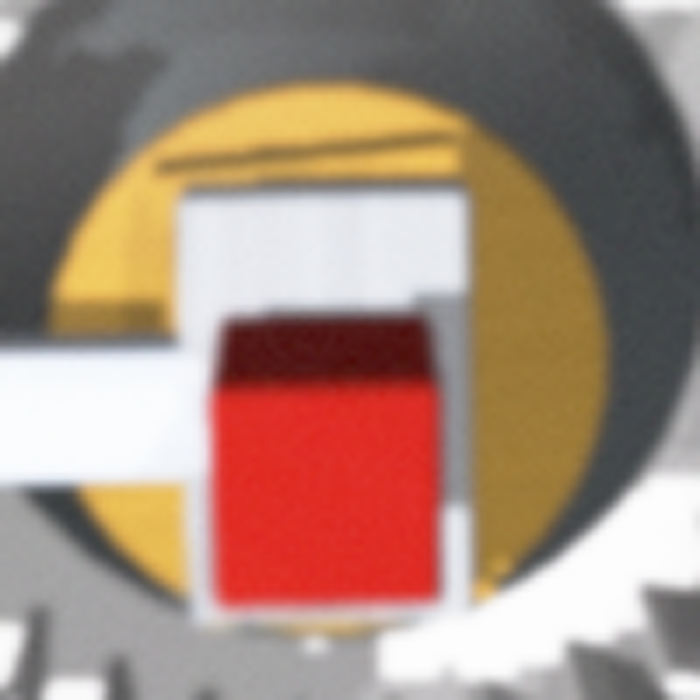

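View pics/n2.png

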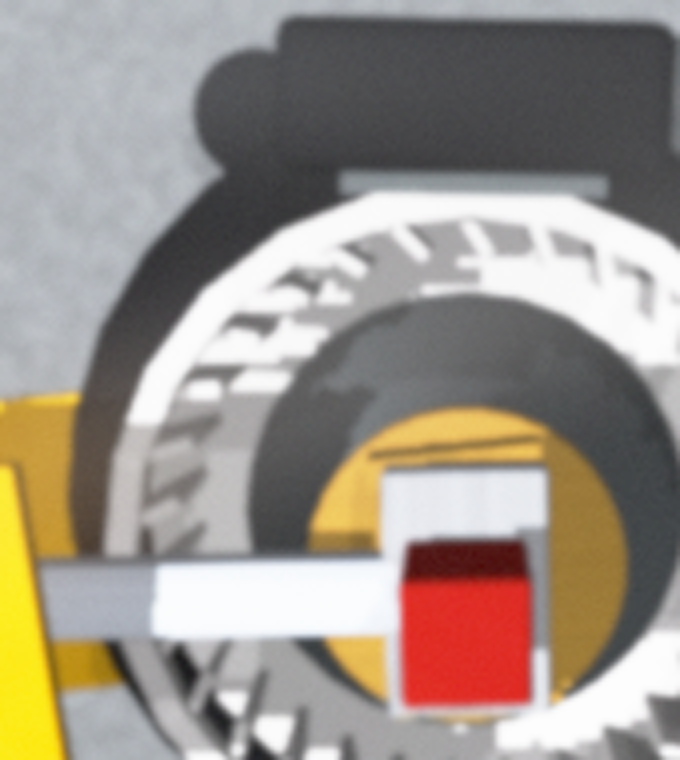

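Run:
```python
from h import *
import pickle
P,d=pickle.load(open("pics/n_wrist.pkl","rb"))
W=lambda x,y,z,x0=270,y0=170,s=7:px2w("wrist",x0+(x+.5)/s-.5,y0+(y+.5)/s-.5,z=z,P=P)
ang=lambda v:np.degrees(np.arctan2(v[1],v[0]))
print("ring yaw from line",ang(W(455,134,.087)-W(160,167,.087)))
print("bar",ang(W(5,343,.096)-W(175,343,.096)),"plate edge",ang(W(468,188,.096)-W(182,190,.096)),"plate sides",ang(W(468,188,.096)-W(472,600,.096)),ang(W(182,190,.096)-W(192,615,.096)))
c=[W(*q,.130) for q in [(215,382),(438,380),(438,602),(216,606)]];print("block",np.mean(c,0),ang(c[1]-c[0]))
for n,(x,y) in dict(blocktop=(325,500),blk2=(240,580),blk3=(420,400),plate=(300,240),plate2=(220,220),bar=(60,410),bar0=(-200,410),ringtop=(350,165)).items():
    u,v=int(round(270+x/7)),int(round(170+y/7)); print(n,px2w("wrist",u,v,d=d[v,u],P=P))
V=lambda x,y,z:W(x,y,z,200,80,4)
print("plug edges",ang(V(665,25,.112)-V(290,20,.112))+90,ang(V(608,193,.10)-V(340,190,.10))+90)
```

```text
ring yaw from line -78.77542126876149
bar 94.79195182254725 plate edge -84.78993785691797 plate sides 6.0316147731349625 5.408026312386001
block [ 0.5998 -0.2538  0.13  ] -84.68447217815522
blocktop [ 0.5994 -0.2536  0.1309]
blk2 [ 0.591  -0.2465  0.1322]
blk3 [ 0.6097 -0.2618  0.1322]
plate [ 0.6173 -0.25    0.0968]
plate2 [ 0.6188 -0.2413  0.097 ]
bar [ 0.5968 -0.2268  0.0966]
bar0 [ 0.5949 -0.1996  0.0982]
ringtop [ 0.6235 -0.2545  0.0881]
plug edges 4.1494969968983355 4.226578151923476
```

Ring yaw is −78.8° and blower yaw +4.2°, which gives q ≈ 1.448 against a stop of 1.45. The plate top is at about 0.097 (0.096 when seated). I'll look once more at the whole bench, then hand in.

View pics/n_side.png

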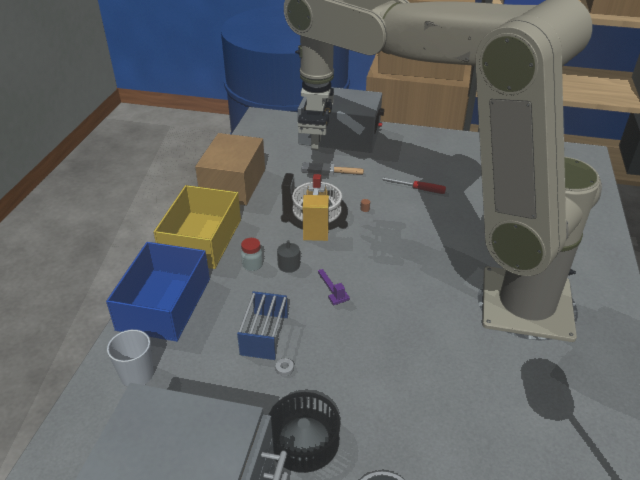

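The bench is unchanged apart from the spanner. The jar (251,253), motor (289,256), bearing (285,366), bush (365,205), driver, brush and spare wheel are where they started.

Run:
```python
from workcell import job
print(job.job_done())
```

```text
the job is handed in; nothing more can be done
None
```

The lock ring is tightened to its stop. The spanner is left seated upright in it with the gripper clear, and the job was handed in at about 19 s of the 56 s allowed.

- **Sequence:** I drew the spanner out of the tunnel by its tail, set it down and took it anew by the red block. I seated both prongs fully, then turned the ring about 80° clockwise. The turning torque was about 0.18 N m while the ring moved. It climbed to 0.50 and then 0.89 N m at the stop, where the ring no longer turned with the tool.
- **Ring:** the wrist camera puts it at about 1.448 rad, against 1.45 at the stop.
- **Spanner:** the head plate's top is 97 mm up, against 96 mm when fully seated. The bar lies under the strap.
- **Other things:** in the last side picture all the other objects are where they started, and the wrist force is near zero.

No check failed or disagreed beyond 1–2 mm. After release I did not take a top view.

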